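# Lay the flow cell on the inclined stand

## Task

Take the clear acrylic flow cell that lies on the desk and lay it flat on one of its broad faces on the sloping blue rest, in line with the slope and midway across it, with its plain foot end resting against the yellow ledge and its bolted end uphill. Set it down gently rather than dropping it, and leave the blue carton where it is.

Things in the scene. Friction and masses are not known exactly. Their poses are not given: they have to be found in the camera images.
- cell: Clear whitish acrylic block, 34 x 52 x 122 mm (own x, y, z), 0.16 kg; cap plate (36 x 54 mm) with 4 grey bolts, 6 mm proud, at one end. Starts flat on the desk on a broad 52 x 122 face, 34 mm high, bolted end to the robot's right +-30 degrees; grip from above across the 52 mm. Origin: centre of the plain foot end face; z runs to the bolted end (middle at z = 61 mm), x through the thickness.
- rest: Sloping top of a fixed stand: slippery blue plate, 150 mm up the slope, 90 mm wide, at 20 degrees; parts slide down it by themselves. No side walls. Yellow ledge across the low end (to the robot's left, +-17 degrees), 14 mm high, 6 mm thick. Origin: on the plate at the middle of the ledge's inner face, 26 mm above the desk; x up the slope, y across, z out of the plate. Grey base 176 x 96 mm.
- carton: Long closed blue carton, 42 x 155 x 28 mm (x, y, z), about 0.12 kg, lying loose on the desk not far from the flow cell; a bystander, to be left where it lies. Origin: centre of its underside, y along its length, z up.

How it is judged:
At the end, for the whole second after the job is handed in: The flow cell lies released and at rest on the slope on a broad face, foot end against the ledge (within 10 mm), bolted end uphill, within 18 mm of the slope's centre line and within 11 degrees of its direction, flat on the plate within 8 degrees (x of cell in the frame of rest between -0.005 and 0.01 m and y of cell in the frame of rest between -0.018 and 0.018 m and z of cell in the frame of rest between 0.012 and 0.023 m and angle between the z axis of cell and the x axis of rest, either way round below 0.2 rad and angle between the x axis of cell and the z axis of rest, either way round below 0.15 rad and contact force between cell and rest above 0.2 N and contact force between cell and the fingers below 0.05 N and linear speed of cell below 0.02 m/s); the robot touches nothing.
It fails at once if the flow cell is dropped (falls free of the fingers faster than 0.7 m/s, a fall of about 25 mm) (linear speed of cell above 0.7 m/s and contact force between cell and the fingers below 0.05 N).
It fails at once if the blue carton is moved by more than 30 mm (distance of carton from where it was at the start of the episode above 0.03 m).
It also fails if it takes over 32 s, if anything falls off the work surface, if the arm or the gripper's body presses on something with over 40 N, if the wrist force passes 120 N, or if a joint passes its speed limit or range.

## Robot

A 7-joint arm with a two-finger parallel gripper is mounted at the origin on a cart in front of the work surface, level with it; the furniture and walls round the work are solid. World frame = base frame: x ahead of the robot, y to its left, z up, the work surface at z = 0. Lengths are in m, angles in rad, forces in N, time in s.
With the tool pointing down it reaches from about 0.425 to 0.875 m from the base axis. Payload 4.7 kg.
Tool frame: the origin (TCP) lies on the centre line of the jaws, within the pads' length; the fingertips stand 11 mm ahead of it and the grasp point (between the pads) lies 8 mm behind it; z points along the fingers, y is the line along which they close (so a half turn about z gives the same grasp; the last joint's range is limited). The gripper opens to 85 mm and grips with 20 to 120 N. Pads are 22 mm wide; open, the fingers measure 114 mm over their backs; the gripper's body (76 mm by 85 mm) begins 54 mm behind the grasp point. The pads swing forward as they close: fully open they stand 13 mm farther back than shut.
Start: joints at [1.358, 0.321, -0.07, 1.45, 0.023, 1.371, -0.057], TCP at [0.146, -0.633, 0.242] pointing down, gripper open.
Joint ranges: [-2.86, 2.86], [-0.3, 2.09], [-1.38, 1.24], [0.06, 2.45], [-1.56, 4.7], [0.09, 2.05], [-2.69, 2.69]. Speed limits (rad/s): [2.57, 2.57, 3.14, 3.14, 3.14, 3.14, 3.14].

## Interface

Orientations are given as a unit quaternion [x, y, z, w].
In Python, from station import * gives the robot as it stands.
- The arm moves only by the shell command python3 -m jog 'ROWS' [FORCE]. ROWS is a JSON object of lists of equal length, an entry for each row: "slide": the shift along the tool's x, y, z in m, a list of three; "rot": the turn, a rotation vector about the tool's x, y, z in rad, a list of three; "claw": the opening, from 0 (shut) to 1 (fully open). In form: {"slide": [[x, y, z], ...], "rot": [[wx, wy, wz], ...], "claw": [claw, ...]}. A call has 1 to 12 rows; each row is the pose to reach, as a shift and turn from the pose commanded when the call began, along the tool's axes at that moment; what a row does not reach only later rows make up. A row lasts 1/8 s, in which the tool goes at most 62.5 mm and 10.7 degrees, less where a joint would pass 70% of its speed; a pose out of reach is approached as far as the arm can. A call with a gripper value outside its range is refused whole. The fingers move at their own pace and stop on an object; FORCE is the grip in N (left out, the last holds). Time passes only in rows, so rows that repeat a pose let the fingers close. It gives the time, the measured TCP pose, the force, the opening and the grip force at its end, in the units of the state.
- state(): the state, without advancing time (a new reading comes with each control period).
- capture(name): name is "scene" or "top"; returns a dict with "pixels" (420x560x3 uint8, red, green, blue), "range_z" (420x560 float32, m along the optical axis (not along the pixel's ray), 0 where there is no reading), "mtx" (3x3 intrinsics, pixels), "rvec" (rotation vector, rad) and "tvec" (3), from world to camera coordinates, as OpenCV has them. Camera axes: x right, y down, z forward; pixel columns grow to the right and rows downward; lengths in m; the calibration is good to about 2 mm. A picture is of the moment at which its call begins.
- hand_in(): hands the job in; it is judged then, once.
Trained networks look in the newest picture that a camera, given by its name, has taken for a name from the list of things; names that differ only in an ending like _2 or _b are one class to them, and where a whole thing is asked for, a point or a joint stands for the part that bears it (a point fixed in the world has none). Each returns a list of dicts, best first, with "confidence" (0 to 1); they miss things now and then, are a little off and sometimes report something else, mostly with a low value. They report only what shows in the picture. A call takes as long as a camera call.
- recognise(camera, name): "location" ([row, column] in pixels, amid what is visible of it).
- cut_out(camera, name): "mask" (420x560 bool, what is visible of it) and "location" ([row, column] in pixels, amid what is visible of it).
- pinpoint(camera, name): "location" ([row, column] in pixels: a listed point, or the origin of a listed thing).
The state is a dict: "clock": time; "qpos": joint angles; "dq": joint speeds; "joint_efforts": joint torques, N m; "ee_pos": TCP position; "tool_rot": TCP orientation; "force": force on the tool from outside, world axes, zero at the start; "torque": the same for the moment, N m; "gripper_width": finger opening in m; "gripper_force": force on a finger pad.
Only numpy, scipy, OpenCV 4.12 (cv2) and the standard library are available. Lean on these libraries where they do the work, as an engineer would, in place of code of your own. Each camera call takes 0.05 s, during which the arm holds its last target. There are 200 camera calls.

## Working session

There is one attempt and no reset: what is moved stays moved. The work goes in short steps, Python scripts to look and compute and a shell command to move; the robot and the scene stay as the last step left them, time stands still between calls to the robot, and variables do not carry over. Pictures are saved under pics/ and viewed, at most 10 in all, crops included, and the job is handed in when it is done.

```bash
mkdir -p pics; cat > h.py <<'E'
from station import *
import numpy as np, cv2
from scipy.spatial.transform import Rotation as R
def cloud(c):
    z=c["range_z"].astype(float);v,u=np.mgrid[:420,:560];K=c["mtx"]
    p=np.stack([(u-K[0][2])/K[0][0]*z,(v-K[1][2])/K[1][1]*z,z],-1)
    M=R.from_rotvec(np.ravel(c["rvec"])).as_matrix()
    return (p-np.ravel(c["tvec"]))@M
E
python3 - <<'E'
from h import *
s=state();print({k:np.round(v,3) for k,v in s.items()})
im=[]
for cam in("scene","top"):
    c=capture(cam);P=cloud(c);im.append(c["pixels"][...,::-1])
    for n in("cell","rest","carton"):
        for d in cut_out(cam,n)[:2]:
            m=d["mask"]&(c["range_z"]>0);q=P[m]
            print(cam,n,round(d["confidence"],2),np.round(d["location"]),m.sum(),np.round(np.median(q,0),3),"zpct",np.round(np.percentile(q[:,2],[5,50,95]),3),cv2.minAreaRect(q[:,:2].astype(np.float32)*1000))
        for d in pinpoint(cam,n)[:1]:
            r,k=np.round(d["location"]).astype(int); print("  pin",r,k,round(d["confidence"],2),np.round(P[r,k],3))
cv2.imwrite("pics/a.png",cv2.resize(np.vstack(im),(448*1,600)) ); cv2.imwrite("pics/top.png",im[1]);cv2.imwrite("pics/scene.png",im[0])
E
```

```text
{'clock': np.float64(0.0), 'qpos': array([ 1.358,  0.322, -0.07 ,  1.452,  0.023,  1.371, -0.057]), 'dq': array([ 0.001, -0.001,  0.001, -0.   , -0.   ,  0.   , -0.001]), 'joint_efforts': array([-0.0000e+00, -4.9358e+01, -3.8200e-01, -3.1433e+01,  1.3000e-02,
        1.2000e-02,  0.0000e+00]), 'ee_pos': array([ 0.146, -0.633,  0.241]), 'tool_rot': array([ 0.994,  0.113, -0.   , -0.001]), 'force': array([ 0.887, -0.477,  0.468]), 'torque': array([-0.025,  0.014,  0.007]), 'gripper_force': np.float64(0.0), 'gripper_width': np.float64(0.086)}
scene cell 0.75 [251. 179.] 2266 [0.479 0.341 0.031] zpct [0.002 0.031 0.034] ((524.7217407226562, 323.5514221191406), (142.53343200683594, 117.63616180419922), 80.20077514648438)
  pin 187 340 0.7 [ 0.543 -0.094  0.012]
scene carton 0.68 [216. 288.] 1381 [0.475 0.116 0.027] zpct [0.002 0.027 0.029] ((518.793212890625, 88.89962768554688), (77.5038833618164, 208.99307250976562), 89.61228942871094)
  pin 222 284 0.97 [0.464 0.126 0.023]
top cell 0.71 [201. 169.] 1437 [0.493 0.334 0.033] zpct [0.02  0.033 0.037] ((497.71307373046875, 334.9629211425781), (126.73500061035156, 58.61396789550781), 80.47410583496094)
  pin 198 142 0.6 [0.501 0.397 0.032]
top rest 0.89 [191. 396.] 2999 [ 0.526 -0.158  0.051] zpct [0.028 0.051 0.074] ((526.5939331054688, -166.11428833007812), (176.72695922851562, 91.32617950439453), 87.06858825683594)
  pin 191 362 0.76 [ 0.529 -0.086  0.032]
top carton 0.75 [207. 278.] 1337 [0.491 0.106 0.028] zpct [0.024 0.028 0.031] ((493.4407653808594, 105.80010986328125), (42.441139221191406, 153.96881103515625), 89.75859832763672)
  pin 209 276 0.83 [0.484 0.103 0.028]
```

View pics/top.png

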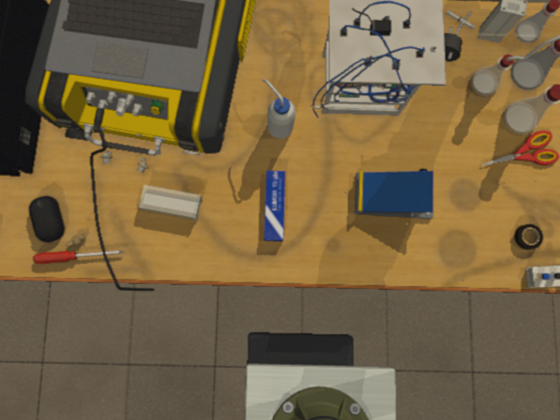

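View pics/scene.png

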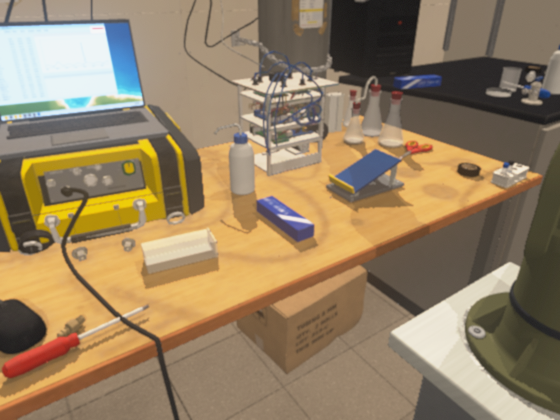

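The top view shows the cell at about (row 201, col 169), bolts to the right. The carton is at (207, 278), and the rest at (191, 396) has its yellow ledge on the left at col 360. The scene view agrees. Next I'll refine the geometry.

```bash
cat >> h.py <<'E'
def go(pos,Rt):
    s=state();p=np.array(s["ee_pos"]);R0=R.from_quat(s["tool_rot"])
    print("t",round(float(s["clock"]),2),"slide",np.round(R0.inv().apply(np.array(pos)-p),4),"rot",np.round((R0.inv()*R.from_matrix(Rt)).as_rotvec(),4))
E
python3 - <<'E'
from h import *
from scipy import ndimage as nd
c=capture("top");P=cloud(c);px=c["pixels"].astype(int)
m=cut_out("top","cell")[0]["mask"]; m=nd.binary_dilation(m,iterations=4)&(P[...,2]>.026)&(P[...,2]<.045)&(c["range_z"]>0)
print("cell",m.sum(),cv2.minAreaRect((P[m][:,:2]*1000).astype(np.float32)),np.median(P[m][:,2]), P[m].mean(0))
m=cut_out("top","rest")[0]["mask"]; m=nd.binary_dilation(m,iterations=4)&(c["range_z"]>0)
r,g,b=px[...,0],px[...,1],px[...,2]
bl=m&(b>r+30)&(b>g+20); q=P[nd.binary_erosion(bl,iterations=2)]
A=np.c_[q[:,:2],np.ones(len(q))];k=np.linalg.lstsq(A,q[:,2],rcond=None)[0]
print("plane",k,"slope",np.degrees(np.arctan(np.hypot(*k[:2]))),"uphill",np.degrees(np.arctan2(k[1],k[0])))
print("blue rect",cv2.minAreaRect((P[bl][:,:2]*1000).astype(np.float32)))
ye=m&(r>b+60)&(g>b+40)&(P[...,2]>.02);print("yellow",ye.sum(),P[ye].mean(0) ,np.percentile(P[ye],[2,98],axis=0),cv2.minAreaRect((P[ye][:,:2]*1000).astype(np.float32)))
# obstacles above .1
z=P[...,2]; h=(z>.09)&(c["range_z"]>0)&(P[...,0]>.3)&(P[...,0]<.85)
for y0 in np.arange(-.5,.5,.1):
    w=h&(P[...,1]>=y0)&(P[...,1]<y0+.1)
    if w.any(): print(round(y0,1),w.sum(),P[w].min(0).round(3),P[w].max(0).round(3))
E
```

```text
cell 1386 ((495.84197998046875, 336.49249267578125), (127.6307373046875, 54.522483825683594), 80.71234130859375) 0.033251154334255226 [0.49482209 0.3361238  0.03323891]
plane [-0.01864698 -0.36681633  0.00298267] slope 20.167778048257965 uphill -92.91010547429424
blue rect ((528.579833984375, -158.12020874023438), (139.44757080078125, 93.55660247802734), 88.30350494384766)
yellow 130 [ 0.52883311 -0.08247459  0.0371095 ] [[ 0.48556001 -0.08625155  0.02934491]
 [ 0.5722923  -0.07763714  0.0416006 ]] ((560.8410034179688, -130.9144744873047), (74.7484130859375, 171.035400390625), 32.917274475097656)
-0.5 1063 [ 0.698 -0.499  0.09 ] [ 0.84  -0.401  0.189]
-0.4 267 [ 0.786 -0.4    0.09 ] [ 0.817 -0.365  0.14 ]
-0.3 429 [ 0.7   -0.212  0.215] [ 0.85  -0.2    0.226]
-0.2 4330 [ 0.689 -0.2    0.091] [ 0.85  -0.1    0.292]
-0.1 4604 [ 0.697 -0.1    0.09 ] [ 0.85  -0.     0.297]
-0.0 933 [0.653 0.    0.091] [0.85  0.1   0.251]
0.1 594 [0.654 0.1   0.09 ] [0.85  0.2   0.169]
0.2 5829 [0.606 0.2   0.09 ] [0.85  0.3   0.183]
0.3 5015 [0.615 0.3   0.09 ] [0.85  0.4   0.183]
0.4 4862 [0.582 0.4   0.09 ] [0.85  0.5   0.184]
```

```bash
cat >> h.py <<'E'
th=np.radians(80.7); d=-np.array([np.cos(th),np.sin(th),0]); MID=np.array([.4963,.3395,0])
RG=np.c_[-d,np.cross([0,0,-1],-d),[0,0,-1]]
uh=np.radians(-92.5);s20=np.radians(20)
U=np.array([np.cos(uh)*np.cos(s20),np.sin(uh)*np.cos(s20),np.sin(s20)])
Y=np.cross([0,0,1],U);Y/=np.linalg.norm(Y);N=np.cross(U,Y);O=np.array([.529,-.0895,.026])
RP=np.c_[-U,np.cross(-N,-U),-N]
E
python3 - <<'E'
from h import *
print(RG,RP)
for p in([.45,-.35,.25],[.5,0,.25],MID+[0,0,.2],MID+[0,0,.1]): go(p,RG)
E
```

```text
[[ 0.16160382  0.98685572  0.        ]
 [ 0.98685572 -0.16160382  0.        ]
 [ 0.          0.         -1.        ]] [[ 0.04098882  0.99904822 -0.01491871]
 [ 0.93879824 -0.04361939 -0.34169462]
 [-0.34202014  0.         -0.93969262]]
t 0.85 slide [ 0.3598 -0.2078 -0.0077] rot [ 0.0000e+00  1.0000e-04 -1.1817e+00]
t 0.85 slide [ 0.4872 -0.5376 -0.0077] rot [ 0.0000e+00  1.0000e-04 -1.1817e+00]
t 0.85 slide [ 0.56   -0.8692  0.0423] rot [ 0.0000e+00  1.0000e-04 -1.1817e+00]
t 0.85 slide [ 0.56   -0.8692  0.1423] rot [ 0.0000e+00  1.0000e-04 -1.1817e+00]
```

```bash
python3 -m jog '{"slide":[[0.04,-0.02,0],[0.09,-0.05,0],[0.14,-0.08,0],[0.19,-0.11,0],[0.24,-0.14,0],[0.29,-0.17,0],[0.34,-0.2,0],[0.36,-0.25,0],[0.38,-0.3,0],[0.40,-0.35,0],[0.42,-0.40,0],[0.44,-0.45,0]],"rot":[[0,0,-0.1],[0,0,-0.2],[0,0,-0.3],[0,0,-0.4],[0,0,-0.5],[0,0,-0.6],[0,0,-0.7],[0,0,-0.8],[0,0,-0.9],[0,0,-1.0],[0,0,-1.1],[0,0,-1.18]],"claw":[1,1,1,1,1,1,1,1,1,1,1,1]}' 60; python3 -c "
from h import *
print(state()['qpos'].round(2) if hasattr(state()['qpos'],'round') else state()['qpos'])
go(MID+[0,0,.1],RG);go(MID+[0,0,.2],RG)"
```

```text
clock: 2.35
ee_pos: [0.4738, -0.0943, 0.2426]
tool_rot: [0.762, 0.648, 0.0, 0.001]
force: [1.0, 1.0, -0.2]
gripper_width: 0.0855
gripper_force: 0.0
[ 0.78 -0.02 -0.63  1.83 -0.01  1.32 -0.01]
t 2.35 slide [ 0.4319 -0.0476  0.1422] rot [0.0009 0.0008 0.0009]
t 2.35 slide [ 0.4318 -0.0475  0.0422] rot [0.0009 0.0008 0.0009]
```

```bash
python3 -m jog '{"slide":[[0.05,-0.006,0],[0.1,-0.012,0],[0.15,-0.018,0],[0.2,-0.024,0],[0.25,-0.03,0],[0.3,-0.035,0.02],[0.35,-0.04,0.04],[0.39,-0.044,0.07],[0.42,-0.047,0.10],[0.432,-0.048,0.13],[0.432,-0.048,0.142],[0.432,-0.048,0.142]],"rot":[[0,0,0],[0,0,0],[0,0,0],[0,0,0],[0,0,0],[0,0,0],[0,0,0],[0,0,0],[0,0,0],[0,0,0],[0,0,0],[0,0,0]],"claw":[1,1,1,1,1,1,1,1,1,1,1,1]}'; python3 - <<'E'
from h import *
c=capture("scene");cv2.imwrite("pics/b.png",c["pixels"][...,::-1])
print(np.round(state()['qpos'],2));go(MID+[0,0,.017],RG)
E
```

```text
clock: 3.85
ee_pos: [0.4969, 0.337, 0.0998]
tool_rot: [0.763, 0.647, -0.001, 0.0]
force: [0.4, 0.5, 0.0]
gripper_width: 0.0852
gripper_force: 0.0
[ 0.08  0.48 -0.9   1.72  0.41  1.15 -1.1 ]
t 3.9 slide [ 0.0021 -0.0016  0.0839] rot [ 0.0007  0.0003 -0.003 ]
```

View pics/b.png

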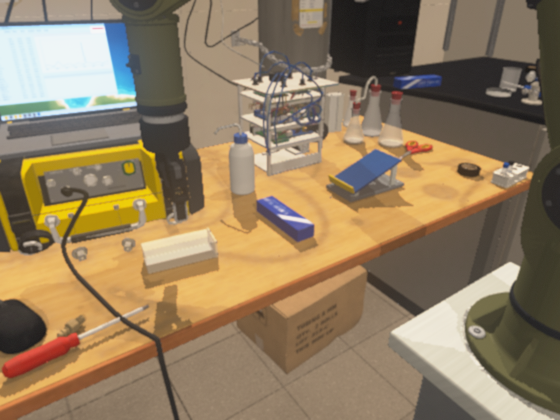

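The gripper is at about (col 180, row 200) with the cell below it at (180, 250). I'll project the TCP to check the alignment.

```bash
python3 - <<'E'
from h import *
for cam in("scene","top"):
    c=capture(cam)
    pts=np.array([state()["ee_pos"],[.4969,.337,.034],[.4969,.337,.089],MID-61e-3*d+[0,0,.034],MID+66e-3*d+[0,0,.034]])
    print(cam,cv2.projectPoints(pts,np.ravel(c["rvec"]),np.ravel(c["tvec"]),np.array(c["mtx"],float),None)[0].round().tolist())
    if cam=="top":cv2.imwrite("pics/c.png",cv2.resize(c["pixels"][130:280,80:260,::-1],None,fx=3,fy=3))
E
```

```text
scene [[[173.0, 208.0]], [[178.0, 241.0]], [[175.0, 215.0]], [[142.0, 250.0]], [[212.0, 234.0]]]
top [[[163.0, 194.0]], [[169.0, 200.0]], [[164.0, 196.0]], [[141.0, 195.0]], [[198.0, 206.0]]]
```

View pics/c.png

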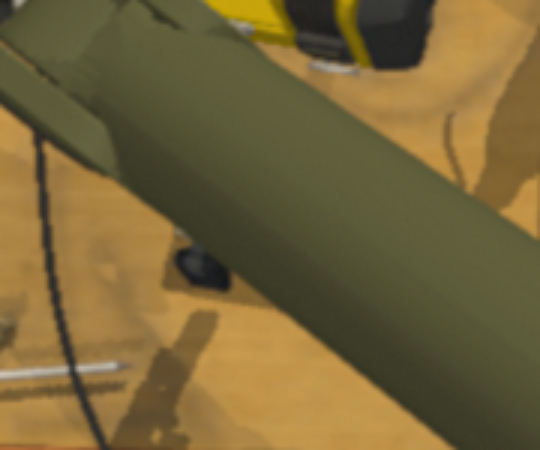

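The top view is mostly hidden by the forearm, but the projections match the picture, so the gripper is above the cell. Now descending and gripping.

```bash
python3 -m jog '{"slide":[[0.002,-0.001,0.03],[0.002,-0.001,0.055],[0.002,-0.001,0.07],[0.002,-0.001,0.078],[0.002,-0.001,0.083],[0.002,-0.001,0.083],[0.002,-0.001,0.083],[0.002,-0.001,0.083],[0.002,-0.001,0.083],[0.002,-0.001,0.083],[0.002,-0.001,0.083],[0.002,-0.001,0.083]],"rot":[[0,0,0],[0,0,0],[0,0,0],[0,0,0],[0,0,0],[0,0,0],[0,0,0],[0,0,0],[0,0,0],[0,0,0],[0,0,0],[0,0,0]],"claw":[1,1,1,1,1,1,0.3,0.3,0.3,0.3,0.3,0.3]}' 60
```

```text
clock: 5.5
ee_pos: [0.4967, 0.3407, 0.018]
tool_rot: [0.763, 0.647, 0.001, 0.0]
force: [0.8, -0.1, 5.9]
gripper_width: 0.0511
gripper_force: 64.8
```

```bash
python3 -m jog '{"slide":[[0,0,-0.02],[0,0,-0.05],[0,0,-0.09],[0,0,-0.13],[0,0,-0.16],[0,0,-0.18],[0,0,-0.18]],"rot":[[0,0,0],[0,0,0],[0,0,0],[0,0,0],[0,0,0],[0,0,0],[0,0,0]],"claw":[0.3,0.3,0.3,0.3,0.3,0.3,0.3]}'; python3 - <<'E'
from h import *
c=capture("scene");cv2.imwrite("pics/d.png",c["pixels"][60:260,60:360,::-1].repeat(2,0).repeat(2,1))
go(O+.2*N+.066*U,RP);go([.5,.1,.22],RP)
E
```

```text
clock: 6.38
ee_pos: [0.4966, 0.3406, 0.1986]
tool_rot: [0.763, 0.647, 0.001, 0.0]
force: [-0.3, -0.5, -2.6]
gripper_width: 0.0516
gripper_force: 64.2
t 6.42 slide [-0.412   0.1019 -0.0392] rot [-0.021  -0.3482 -0.1192]
t 6.42 slide [-0.2362  0.0431 -0.0228] rot [-0.021  -0.3482 -0.1192]
```

View pics/d.png

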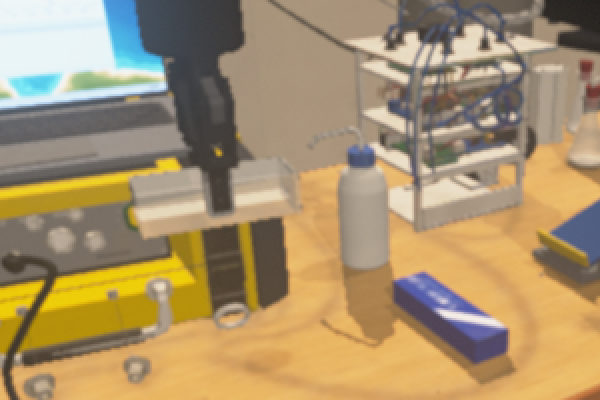

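The cell is held level in the jaws (crop about col 215, row 200). Moving it over the rest and tilting it on the way.

```bash
python3 -m jog '{"slide":[[-0.03,0.007,-0.01],[-0.07,0.015,-0.02],[-0.11,0.024,-0.03],[-0.15,0.033,-0.039],[-0.19,0.043,-0.039],[-0.23,0.054,-0.039],[-0.27,0.065,-0.039],[-0.31,0.076,-0.039],[-0.35,0.086,-0.039],[-0.38,0.095,-0.039],[-0.4,0.1,-0.039],[-0.412,0.102,-0.039]],"rot":[[0,0,0],[-0.002,-0.035,-0.012],[-0.004,-0.07,-0.024],[-0.006,-0.105,-0.036],[-0.008,-0.14,-0.048],[-0.01,-0.174,-0.06],[-0.012,-0.209,-0.072],[-0.015,-0.244,-0.084],[-0.017,-0.28,-0.096],[-0.019,-0.315,-0.108],[-0.021,-0.348,-0.119],[-0.021,-0.348,-0.119]],"claw":[0.3,0.3,0.3,0.3,0.3,0.3,0.3,0.3,0.3,0.3,0.3,0.3]}'; python3 - <<'E'
from h import *
print(np.round(state()['qpos'],2))
go(O+.06*N+.069*U,RP)
c=capture("top");P=cloud(c);cv2.imwrite("pics/e.png",c["pixels"][120:270,280:480,::-1].repeat(3,0).repeat(3,1))
for d in cut_out("top","cell")[:1]:print(d["confidence"],d["location"])
E
```

```text
clock: 7.92
ee_pos: [0.529, -0.0827, 0.235]
tool_rot: [0.711, 0.682, -0.126, 0.119]
force: [0.3, 0.4, -3.2]
gripper_width: 0.0508
gripper_force: 64.1
[ 0.62  0.16 -0.8   1.75  0.46  1.38 -0.34]
t 7.92 slide [-0.0041  0.0005  0.1387] rot [-0.0017 -0.0015  0.0016]
0.64 [165.9, 407.1]
```

View pics/e.png

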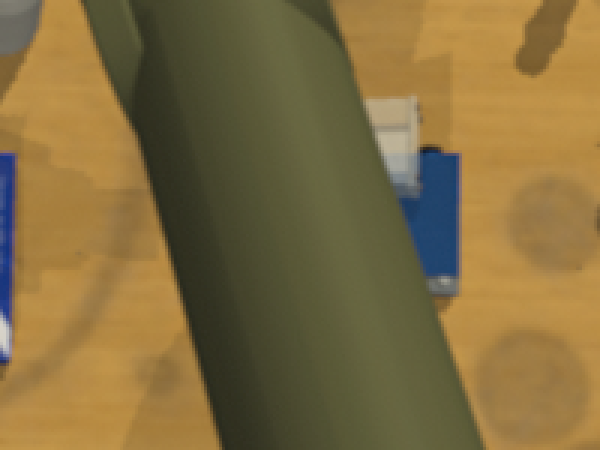

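The cell is over the rest, bolted end uphill (crop about col 395, row 145). Lowering to about 12 mm above the plate.

```bash
python3 -m jog '{"slide":[[-0.004,0,0.03],[-0.004,0,0.06],[-0.004,0,0.09],[-0.004,0,0.12],[-0.004,0,0.14],[-0.004,0,0.155],[-0.004,0,0.165],[-0.004,0,0.169],[-0.004,0,0.169]],"rot":[[-0.002,-0.002,0.002],[-0.002,-0.002,0.002],[-0.002,-0.002,0.002],[-0.002,-0.002,0.002],[-0.002,-0.002,0.002],[-0.002,-0.002,0.002],[-0.002,-0.002,0.002],[-0.002,-0.002,0.002],[-0.002,-0.002,0.002]],"claw":[0.3,0.3,0.3,0.3,0.3,0.3,0.3,0.3,0.3]}'; python3 - <<'E'
from h import *
go(O+.019*N+.068*U,RP)
c=capture("scene");cv2.imwrite("pics/f.png",cv2.resize(c["pixels"][110:220,290:440,::-1],None,fx=5,fy=5))
P=cloud(c);
for dd in cut_out("scene","cell")[:1]:
    m=dd["mask"]&(c["range_z"]>0);q=P[m]-O;print(dd["confidence"],"rest x,y,z pct",[np.percentile(q@a,[2,50,98]).round(3) for a in(U,Y,N)])
E
```

```text
clock: 9.15
ee_pos: [0.5271, -0.1442, 0.0791]
tool_rot: [0.712, 0.68, -0.125, 0.122]
force: [0.1, -0.7, -1.4]
gripper_width: 0.051
gripper_force: 64.1
t 9.15 slide [ 0.0016 -0.0005  0.0121] rot [ 0.0024  0.0014 -0.0022]
0.6 rest x,y,z pct [array([0.011, 0.044, 0.135]), array([-0.027, -0.019,  0.024]), array([0.014, 0.041, 0.048])]
```

View pics/f.png

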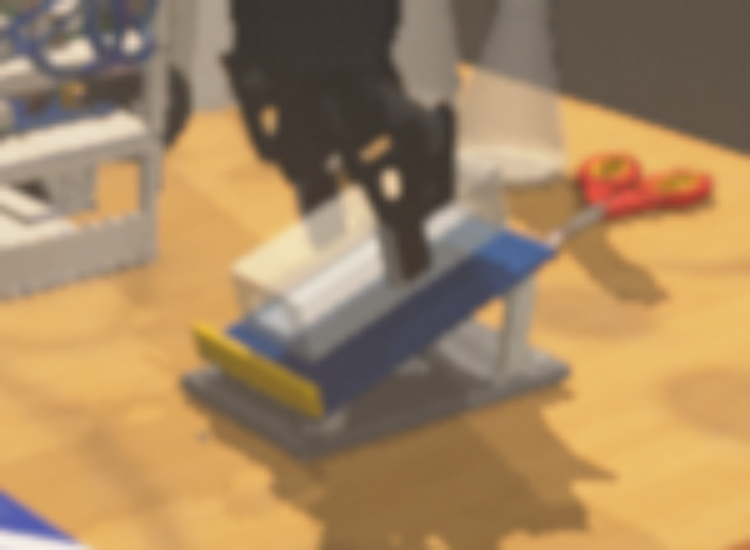

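The cell sits above the plate, parallel to it, centred, and about 10 mm uphill of the ledge (crop about (290, 330)). Lowering gently and easing downhill.

```bash
python3 -m jog '{"slide":[[0.002,0,0.003],[0.004,0,0.006],[0.005,0,0.008],[0.005,0,0.009],[0.005,0,0.01],[0.005,0,0.01]],"rot":[[0.002,0.001,-0.002],[0.002,0.001,-0.002],[0.002,0.001,-0.002],[0.002,0.001,-0.002],[0.002,0.001,-0.002],[0.002,0.001,-0.002]],"claw":[0.3,0.3,0.3,0.3,0.3,0.3]}'; python3 -c "
from h import *
p=np.array(state()['ee_pos'])-O;print(p@U,p@Y,p@N)"
```

```text
clock: 10.0
ee_pos: [0.5269, -0.1431, 0.0677]
tool_rot: [0.711, 0.681, -0.126, 0.12]
force: [-0.4, 0.0, -1.8]
gripper_width: 0.0508
gripper_force: 64.1
0.06464665637177912 0.00028494151426860034 0.0208056114327442
```

Not touching yet; lowering in 0.5 mm steps.

```bash
python3 -m jog '{"slide":[[0,0,0.0005],[0,0,0.001],[0,0,0.0015],[0,0,0.0015]],"rot":[[0,0,0],[0,0,0],[0,0,0],[0,0,0]],"claw":[0.3,0.3,0.3,0.3]}';  python3 -m jog '{"slide":[[0,0,0.0005],[0,0,0.001],[0,0,0.001]],"rot":[[0,0,0],[0,0,0],[0,0,0]],"claw":[0.3,0.3,0.3]}'
```

```text
clock: 10.5
ee_pos: [0.5269, -0.1436, 0.0662]
tool_rot: [0.711, 0.681, -0.126, 0.12]
force: [-0.4, 0.5, -1.9]
gripper_width: 0.051
gripper_force: 64.1
clock: 10.88
ee_pos: [0.5273, -0.1436, 0.066]
tool_rot: [0.711, 0.681, -0.125, 0.121]
force: [-1.2, 1.6, 4.7]
gripper_width: 0.051
gripper_force: 64.8
```

Contact is felt. Releasing.

```bash
python3 -m jog '{"slide":[[0,0,0],[0,0,0],[0,0,0],[0,0,0],[0,0,0],[0,0,0],[0,0,0],[0,0,0]],"rot":[[0,0,0],[0,0,0],[0,0,0],[0,0,0],[0,0,0],[0,0,0],[0,0,0],[0,0,0]],"claw":[0.62,0.66,0.72,0.8,0.9,1,1,1]}'; python3 -m jog '{"slide":[[0,0,-0.01],[0,0,-0.03],[0,0,-0.06],[0,0,-0.1],[0,0,-0.14],[0,0,-0.17],[0,0,-0.17]],"rot":[[0,0,0],[0,0,0],[0,0,0],[0,0,0],[0,0,0],[0,0,0],[0,0,0]],"claw":[1,1,1,1,1,1,1]}'; python3 - <<'E'
from h import *
c=capture("scene");cv2.imwrite("pics/g.png",cv2.resize(c["pixels"][110:250,240:440,::-1],None,fx=4,fy=4))
P=cloud(c)
for dd in cut_out("scene","cell")[:1]:
    m=dd["mask"]&(c["range_z"]>0);q=P[m]-O;print(dd["confidence"],"rest x,y,z pct",[np.percentile(q@a,[2,50,98]).round(3) for a in(U,Y,N)])
    t=m&((P-O)@N>.029);q=P[t]-O;print(cv2.minAreaRect((np.c_[q@U,q@Y]*1000).astype(np.float32)))
for dd in pinpoint("scene","carton")[:1]:print(dd["location"])
E
```

```text
clock: 11.88
ee_pos: [0.5269, -0.1439, 0.0654]
tool_rot: [0.711, 0.681, -0.126, 0.12]
force: [-0.5, 0.3, -0.7]
gripper_width: 0.0853
gripper_force: 0.0
clock: 12.75
ee_pos: [0.5314, -0.0836, 0.2291]
tool_rot: [0.711, 0.682, -0.123, 0.123]
force: [-0.9, -1.1, -0.2]
gripper_width: 0.0856
gripper_force: 0.0
0.58 rest x,y,z pct [array([-0.   ,  0.057,  0.123]), array([-0.027, -0.017,  0.024]), array([0.002, 0.033, 0.036])]
((62.413230895996094, -0.16494178771972656), (127.71452331542969, 53.37968444824219), 0.523610532283783)
[221.6, 284.0]
```

View pics/g.png

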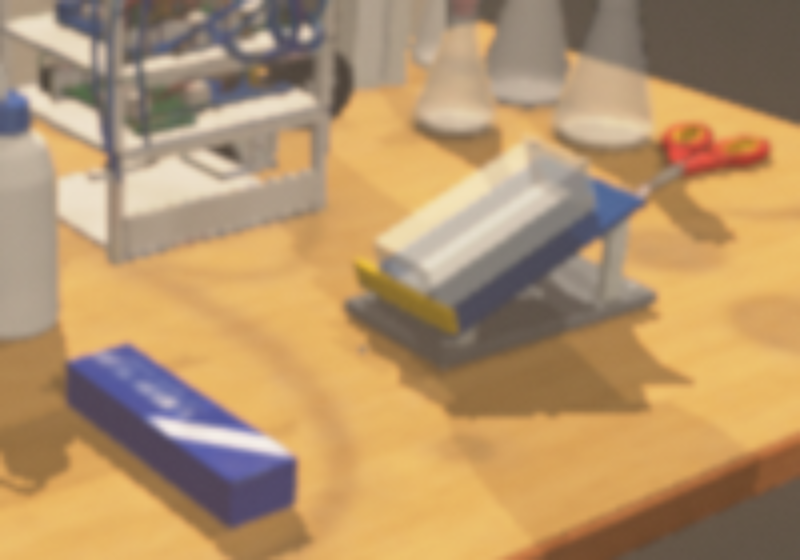

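The cell lies flat on the slope with its foot against the ledge (crop about (410, 290)). It is centred and aligned to within 1°, and the carton hasn't moved. Handing in.

```bash
python3 -c "
from station import *
print(hand_in())"
```

```text
the job is handed in; nothing more can be done
None
```

The flow cell lies flat on the blue rest, foot end against the yellow ledge and bolted end uphill, within about 1 mm of the centre line and 1° of the slope's direction in the last camera check; the carton stayed where it was, and I handed the job in at about 13 s (no verdict was returned).

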